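# Reset the steriliser with its key

### The job

The instrument steriliser on the manicure table is locked out after its cycle. Take its key from the wooden block, push it fully into the lock on the sloping panel, turn it clockwise to its stop and back fully home, then draw it out and leave it lying in the open wooden tray. Leave the other things on the table where they stand.

Things in the scene. Friction and masses are not known exactly. Their poses are not given: they have to be found in the camera images.
- key_grip (a point): Centre of the loose key's black flat grip, 46 (own x) x 14 (own y) x 60 (own z) mm, pinched on its 46 mm wide faces, which look along own +y and -y. Key 108 mm long, 120 g, starts upright, blade down, in the block. z runs from blade to grip. Below the grip: a steel shoulder 44 x 22 x 6 mm, its top 30 mm below this point; then the blade. Same after a half turn about z.
- key_tip (a point): Middle of the end of the key's flat steel blade, 78 mm below key_grip along the key's z; same axes. Blade 22 (x) x 7 (y) mm, edges rounded 2.5 mm, 42 mm long from here to the underside of the shoulder.
- block_top (a point): Centre of the top of the fixed wooden key block, 70 x 70 mm, 55 mm tall, z up. Its slot, 26 (own x) x 11 (own y) mm, 48 mm deep, holds the blade at the start; the shoulder rests on this top. Block and tray stand on opposite sides of the table, either way round.
- lock_mouth (a point): Centre of the lock's fixed steel ring (84 mm outside, 34 inside), at its top plane, on the sloping panel of a white fixed steriliser (240 x 240, 150 mm tall), left of the panel's middle, about 115 mm up. z points out of the panel, 30 deg from vertical, towards the steriliser's front, which faces the robot's right (world -y) within 15 deg; x up the slope, y level. Panel flat 30 mm or more around the ring.
- lock_seat (a point): 42 mm straight in from lock_mouth, same axes: where the blade's end lies when the key is fully in, its shoulder on the ring. The brass plug's face is 3 mm below the ring's top; its slot is 28 x 9.5 mm, 45 mm deep, mouth chamfered 2.5 mm; at home the slot's long side runs along x.
- plug (a joint): Turn of the brass plug, rad: 0 at home (hard stop), grows clockwise looking onto the panel, to a hard stop at 1.05. No spring: stays where left (friction 0.06 N m). The blade has about 0.1 rad of play in the slot, so turn the key 0.1 to 0.15 rad past 1.05, and past 0 coming back, to bring the plug all the way. Black ticks outside the ring mark the slot's home and stop directions.
- tray_in (a point): Centre of the inner floor of the open wooden tray, 200 (own x) x 160 (own y) mm outside, 25 mm tall, walls and floor 5 mm, fixed, z up; this floor is 5 mm above the table.
- cream_jar: Bystander: squat jar, 68 mm across, 55 mm tall; origin at the centre of its underside, z up. Loose; leave it alone.
- polish_a: Bystander: white nail-polish bottle, 32 mm across, 75 mm tall; origin at the centre of its underside, z up. Loose; leave it alone.
- polish_b: Bystander: pinkish nail-polish bottle, 32 mm across, 75 mm tall; origin at the centre of its underside, z up. Loose; leave it alone.
- buffer: Bystander: white nail-buffer block lying down, 28 x 95 x 26 mm; origin at the centre of its underside, z up. Loose; leave it alone.
- serum: Bystander: amber bottle, 48 mm across, 110 mm tall; origin at the centre of its underside, z up. Loose; leave it alone.
- lotion: Bystander: white lotion bottle, 54 mm across, 130 mm tall; origin at the centre of its underside, z up. Loose; leave it alone.

How it is judged (in metres and radians):
On the way, in this order (a step that is already met when the one before it is completed fails the run):
1. the key is fully in the lock, which is still at home (distance between key_tip and lock_seat below 0.01 m and angle between the z axis of key_tip and the z axis of lock_seat, either way round below 0.2 rad and value of joint plug below 0.15 rad), for 0.1 s.
2. the key, fully in, has turned the lock clockwise to its stop (distance between key_tip and lock_seat below 0.01 m and angle between the z axis of key_tip and the z axis of lock_seat, either way round below 0.2 rad and value of joint plug above 0.97 rad), for 0.1 s.
3. the key, still fully in, has turned the lock back home (all of step 1), for 0.1 s.
4. the key is drawn out and the lock is at home (distance between key_tip and lock_seat above 0.06 m and value of joint plug below 0.15 rad), for 0.1 s.
At the end, for the whole second after the job is handed in: The key is at rest inside the tray's outline, both the middle of its grip and its tip less than 50 mm above the table, and the lock is within 0.15 rad of home (x of key_grip in the frame of tray_in between -0.1 and 0.1 m and y of key_grip in the frame of tray_in between -0.08 and 0.08 m and height (world z) of each of key_grip, key_tip below 0.05 m and x of key_tip in the frame of tray_in between -0.1 and 0.1 m and y of key_tip in the frame of tray_in between -0.08 and 0.08 m and value of joint plug below 0.15 rad and linear speed of key below 0.02 m/s); the robot touches nothing.
It fails at once if another thing on the table is moved more than 25 mm or tipped over (distance of any of cream_jar, polish_a, polish_b, buffer, serum, lotion from where it was at the start of the episode above 0.025 m or angle between any of cream_jar, polish_a, polish_b, buffer, serum, lotion's own z axis and vertical above 0.6 rad).
It also fails if it takes over 72 s, if anything falls off the work surface, if the arm or the gripper's body presses on something with over 40 N, if the wrist force passes 120 N, or if a joint passes its speed limit or range.

### The arm

A 7-joint arm with a two-finger parallel gripper is mounted at the origin on the work surface. World frame = base frame: x ahead of the robot, y to its left, z up, the work surface at z = 0. Lengths are in mm, angles in degrees, forces in N, time in s.
With the tool pointing down it reaches from about 400 to 925 mm from the base axis. Payload 4.1 kg.
Tool frame: the origin (TCP) lies at the very end of the fingers, on their centre line; the grasp point (between the pads) lies 19 mm behind it; z points along the fingers, y is the direction in which the jaws open and shut (so a half turn about z gives the same grasp; the last joint's range is limited). The gripper opens to 85 mm and grips with 20 to 120 N. Pads are 22 mm wide; open, the fingers measure 114 mm over their backs; the gripper's body (76 mm by 85 mm) begins 54 mm behind the grasp point. The pads swing forward as they close: fully open they stand 13 mm farther back than shut.
Start: joints at [62.223, 22.827, 2.584, 88.041, -1.071, 69.15, -2.905], TCP at [244.634, -602.244, 231.347] pointing down, gripper open.
Joint ranges: [-161.44, 161.44], [-28.35, 127.94], [-78.24, 83.42], [0, 140.83], [-78.03, 258.03], [13.02, 114.36], [-168.23, 168.23]. Speed limits (degrees/s): [147.25, 147.25, 180, 180, 180, 180, 180].

### API

Orientations are given as a 3x3 rotation matrix whose columns are the frame's x, y, z axes.
In Python, from cell import r gives the robot as it stands. The module is installed in compiled form; this text tells all that it offers.
- The arm moves only by the tool play_rows, never from a script. Its argument "targets" is a list of rows, each a list of 2 entries, a list of its own where there are three numbers: the shift along the world's x, y, z in mm, then the turn, a rotation vector about the world's x, y, z in rad. In form: [[[x, y, z], [wx, wy, wz]], ...]. A call has 1 to 12 rows; each row is the pose to reach, as a shift and turn from the pose commanded when the call began; what a row does not reach only later rows make up. A row lasts 1/8 s, in which the tool goes at most 62.5 mm and 10.7 degrees, less where a joint would pass 70% of its speed; a pose out of reach is approached as far as the arm can. A call with a gripper value outside its range is refused whole. "grip" is the opening, from 0 (shut) to 1 (fully open), set as the call begins (left out, the last holds). The fingers move at their own pace and stop on an object; "grip_force" is the grip in N (left out, the last holds). Time passes only in rows, so rows that repeat a pose let the fingers close. It gives the time, the measured TCP pose, the force and the opening at its end, in the units of the state.
- r.get_obs(): the state, without advancing time (a new reading comes with each control period).
- r.capture(name): name is "scene" or "top"; returns the picture (400x640x3 uint8, red, green, blue); there is no depth.
- r.camera_params(name): a dict with "fx", "fy", "cx", "cy" (pixels), "dist" ([k1, k2, p1, p2, k3] as OpenCV has them; the pictures are not rectified), "origin" and "rotation" of the camera in the world. Camera axes: x right, y up, looking along -z (the intrinsics and any distortion apply to the point x, -y, -z); pixel columns grow to the right and rows downward; lengths in mm; the calibration is good to about 2 mm. A picture is of the moment at which its call begins. camera_params takes no time and is no camera call.
- r.finish_job(): hands the job in, once; it reports no verdict.
The state is a dict: "clock": time; "qpos": joint angles; "qvel": joint speeds; "effort": joint torques, N m; "tool_pos": TCP position; "orientation": TCP orientation; "ft_force": force on the tool from outside, world axes, zero at the start; "wrist_torque": the same for the moment, N m; "grip_width": opening from 0.0 (shut) to 1.0 (fully open).
Only numpy, scipy, OpenCV 4.12 (cv2) and the standard library are available. Lean on these libraries where they do the work, as an engineer would, in place of code of your own. Each camera call takes 0.05 s, during which the arm holds its last target. There are 200 camera calls.

## Working session

There is one attempt and no reset: what is moved stays moved. The work goes in short steps, Python scripts to look and compute and a tool call to move; the robot and the scene stay as the last step left them, time stands still between calls to the robot, and variables do not carry over. Pictures are saved under pics/ and viewed, about 8 in all and at most 12, crops included, and the job is handed in when it is done.

Besides the shell and the picture viewer there is one more tool, called after "Call:" in YAML: its name, and indented under it one key for each argument. play_rows: Moves the arm, as the interface text tells. Its arguments: {"type":"object","properties":{"targets":{"type":"array"},"grip":{"type":"number"},"grip_force":{"type":"number"}},"required":["targets"]}

```bash
mkdir -p pics
cat > h.py <<'E'
import numpy as np, cv2
from cell import r
def P(n):
    c=r.camera_params(n); K=np.array([[c['fx'],0,c['cx']],[0,c['fy'],c['cy']],[0,0,1.]])
    return K,np.array(c['dist'],float),np.array(c['origin'],float),np.array(c['rotation'],float)
def ray(n,px):
    K,d,o,R=P(n); u=cv2.undistortPoints(np.array(px,float).reshape(-1,1,2),K,d).reshape(-1,2)
    v=np.c_[u[:,0],-u[:,1],-np.ones(len(u))]@R.T
    return o,v/np.linalg.norm(v,axis=1)[:,None]
def onz(n,px,z):
    o,v=ray(n,px); return o+v*((z-o[2])/v[:,2])[:,None]
def onplane(n,px,p,nn):
    o,v=ray(n,px); return o+v*(((p-o)@nn)/(v@nn))[:,None]
def tri(pa,pb,a='scene',b='top'):
    oa,va=ray(a,[pa]);ob,vb=ray(b,[pb]);va=va[0];vb=vb[0]
    s=np.linalg.lstsq(np.c_[va,-vb],ob-oa,rcond=None)[0]
    A=oa+s[0]*va;B=ob+s[1]*vb; return (A+B)/2,np.linalg.norm(A-B)
def proj(n,X):
    K,d,o,R=P(n); c=(np.array(X,float).reshape(-1,3)-o)@R; c=c*[1,-1,-1]
    return cv2.projectPoints(c,np.zeros(3),np.zeros(3),K,d)[0].reshape(-1,2)
E
python3 - <<'E'
from h import *
np.set_printoptions(precision=2,suppress=True)
for n in('scene','top'):
    im=r.capture(n); cv2.imwrite(f'pics/{n}0.png',im[:,:,::-1]); np.save(f'{n}0.npy',im); print(n,*P(n)[2:],P(n)[0][0],P(n)[1])
o=r.get_obs(); print(o['tool_pos'],o['orientation'],o['ft_force'],o['grip_width'],o['clock'])
E
```

```text
scene [1251.    388.42  639.52] [[-0.51 -0.5   0.7 ]
 [ 0.86 -0.29  0.42]
 [-0.    0.82  0.58]] [371.69   0.   316.55] [-0.04  0.    0.    0.    0.  ]
top [443.3    0.6  983.99] [[ 0.03  0.99 -0.16]
 [-1.    0.03 -0.01]
 [-0.01  0.16  0.99]] [378.35   0.   311.12] [-0.01  0.    0.    0.    0.  ]
[ 244.43 -601.68  230.38] [[ 0.93  0.38 -0.  ]
 [ 0.38 -0.93  0.  ]
 [-0.   -0.   -1.  ]] [ 0.27 -0.03 -0.15] 1.0035033141418161 0.1
```

View pics/scene0.png

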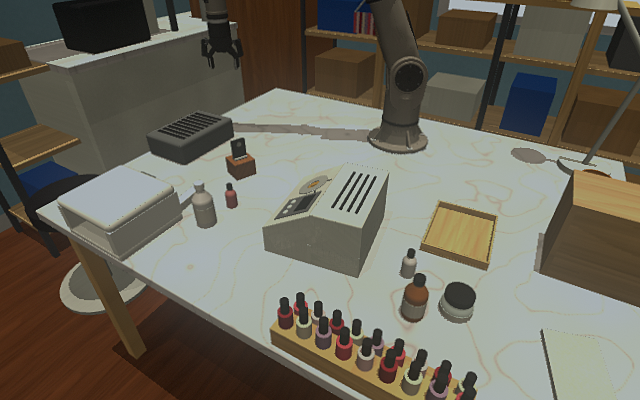

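View pics/top0.png

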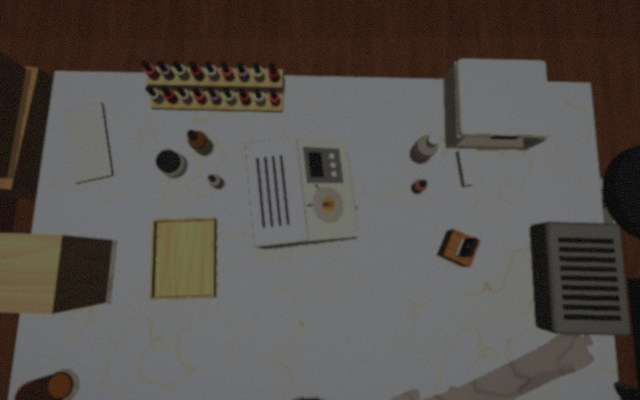

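Scene: the key and block are near (240,158), the lock ring near (315,187) and the tray near (460,235). Top: block (460,247), ring (328,205), tray (184,258). Next I'll enlarge the block and lock.

Run:
```python
from h import *
def crop(n,x,y,w,h,s,g):
    im=np.load(f'{n}0.npy')[y:y+h,x:x+w,::-1].astype(float)*g
    return cv2.resize(np.clip(im,0,255).astype(np.uint8),(w*s,h*s),interpolation=cv2.INTER_CUBIC)
a=np.hstack([crop('top',290,130,80,60,5,2),crop('top',430,217,60,60,5,2)])
a=np.vstack([np.hstack([crop('top',295,175,66,66,6,1.8),crop('top',430,217,66,66,6,2.5)]),
 np.hstack([crop('scene',280,165,66,33,6,1.3),crop('scene',215,132,66,50,6,1.5)[:198]])])
cv2.imwrite('pics/c1.png',a)
```

```text
(no output)
```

View pics/c1.png

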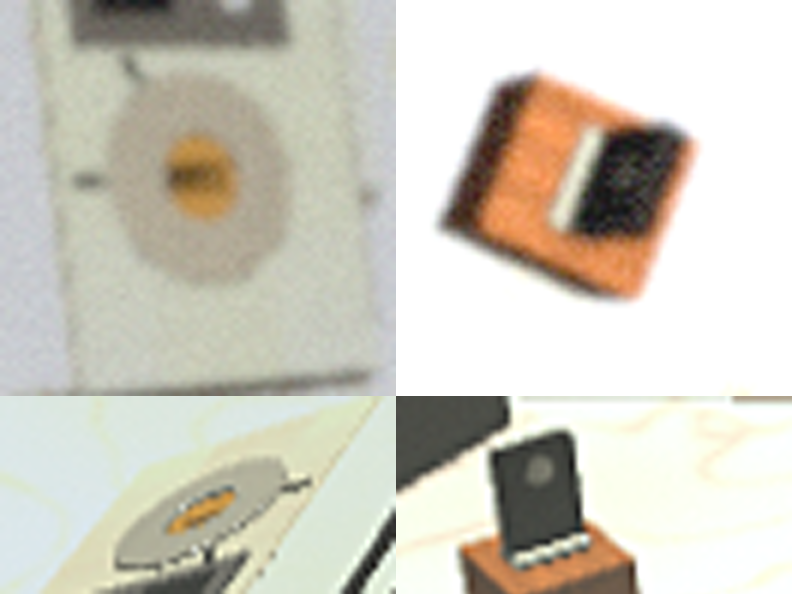

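The home tick points to +y, up the slope, and the stop tick is 60° clockwise of it. The key's wide side runs along the block's near-x edge. Now I'll measure.

Run:
```python
from h import *
np.set_printoptions(precision=1,suppress=True)
T=np.load('top0.npy');S=np.load('scene0.npy')
lsd=cv2.createLineSegmentDetector()
def lines(n,im,x0,y0,x1,y1,minl,s=3):
    g=cv2.cvtColor(im,cv2.COLOR_RGB2GRAY)[y0:y1,x0:x1]; g=cv2.normalize(g,None,0,255,cv2.NORM_MINMAX)
    g=cv2.resize(g,None,fx=s,fy=s,interpolation=cv2.INTER_CUBIC); L=lsd.detect(g)[0].reshape(-1,4)
    L=(L+.5)/s-.5+[x0,y0,x0,y0]; return [l for l in L if np.hypot(l[2]-l[0],l[3]-l[1])>minl]
print('steri top')
for l in lines('top',T,235,130,370,255,40):
    a=onz('top',[l[:2],l[2:]],130); d=a[1]-a[0]; print(l,np.linalg.norm(d),np.degrees(np.arctan2(d[1],d[0])).round(2))
print('steri scene')
for l in lines('scene',S,255,160,395,280,35):
    a=onz('scene',[l[:2],l[2:]],130); d=a[1]-a[0]; print(l,np.linalg.norm(d),np.degrees(np.arctan2(d[1],d[0])).round(2))
print('block top')
for n,im,b in(('top',T,(430,222,495,280)),('scene',S,(215,130,265,185))):
  for l in lines(n,im,*b,7,6):
    a=onz(n,[l[:2],l[2:]],55); d=a[1]-a[0]; print(n,l,a[:,:2].ravel(),np.linalg.norm(d),np.degrees(np.arctan2(d[1],d[0])).round(1))
def brass(im,b):
    h=cv2.cvtColor(im,cv2.COLOR_RGB2HSV); m=cv2.inRange(h,(8,110,50),(28,255,255)); q=np.zeros_like(m); x0,y0,x1,y1=b; q[y0:y1,x0:x1]=m[y0:y1,x0:x1]; return q
for n,im,b in(('top',T,(315,190,342,220)),('scene',S,(295,170,335,200))):
    q=brass(im,b); c=max(cv2.findContours(q,0,2)[0],key=cv2.contourArea); print('brass',n,cv2.fitEllipse(cv2.convexHull(c)),cv2.contourArea(c))
# tray
h=cv2.cvtColor(T,cv2.COLOR_RGB2HSV); m=cv2.inRange(h,(8,70,40),(32,255,255)); m[:,:145]=0;m[:,225:]=0;m[:212]=0;m[305:]=0
c=max(cv2.findContours(m,0,2)[0],key=cv2.contourArea); bx=cv2.boxPoints(cv2.minAreaRect(c)); w=onz('top',bx,25); print('tray',bx.ravel(),w[:,:2].ravel(),w.mean(0))
for u,v in((328,205),(310,175),(337,178),(326,204),(350,200),(328,225)): print(u,v,T[v,u],h[v,u])
```

```text
steri top
[266.3 156.6 273.1 225.5] 161.71638497821806 -171.92
[258.4 157.4 265.  227.1] 163.48416902220916 -171.87
[282.  155.3 289.3 223.4] 160.0515606616561 -171.85
[261.9 226.6 255.3 157.3] 162.6878864970662 8.17
[274.1 156.2 281.2 224.5] 160.66351085310473 -171.8
[286.2 224.3 278.9 154.7] 163.7366871207396 8.18
[270.1 226.9 263.2 156.4] 165.45746567944153 8.14
[278.2 225.6 270.9 155.2] 165.64576682284508 8.25
[258.4 245.6 324.5 238.8] 149.12027209829427 -82.55
steri scene
[369.2 174.9 348.8 211.6] 166.87425864217755 8.22
[345.7 211.2 367.  173.9] 170.83070510664749 -171.84
[354.1 212.2 373.9 175.6] 165.7991881086887 -171.84
[338.3 208.3 359.9 172.7] 166.11543498144968 -171.88
[330.7 206.4 353.2 170.8] 167.7441078270096 -171.76
[388.8 171.8 383.2 218.2] 197.95684707770525 18.14
[383.3 217.2 357.  278.5] 192.01196409199042 8.2
[360.9 228.9 388.1 172.7] 243.12452211321835 -171.82
[357.2 277.8 264.8 250.1] 190.3824473231468 -81.87
[261.7 226.8 307.9 215.7] 104.65134820609414 141.78
block top
top [457.7 255.7 464.8 237.8] [ 462.5 -346.5  506.2 -365.2] 47.52354886262011 -23.2
top [436
[... 1376 characters left out ...]
 159. ] [ 528.4 -338.2  467.2 -312. ] 66.52032262984662 156.8
scene [226.1 157.7 234.5 165.7] [ 505.  -393.9  529.8 -336.9] 62.158769112407555 66.5
brass top ((328.1893615722656, 204.14981079101562), (10.54414176940918, 13.38388442993164), 162.67860412597656) 97.0
brass scene ((312.99835205078125, 184.15733337402344), (3.0732691287994385, 11.620200157165527), 60.75243377685547) 17.5
tray [150. 298. 150. 218. 215. 218. 215. 298.] [338.4 404.9 537.1 423.7 541.6 256.9 343.2 243.5] [440.1 332.2  25. ]
328 205 [75 57 30] [ 18 153  75]
310 175 [46 44 43] [10 17 46]
337 178 [60 56 53] [13 30 60]
326 204 [57 45 20] [ 20 166  57]
350 200 [110 112 102] [ 36  23 112]
328 225 [110 111 101] [ 33  23 111]
```

```bash
cat >> h.py <<'E'
a=np.radians(8.15); f=np.array([np.sin(a),-np.cos(a),0]); Z=np.array([0,0,1.])
LZ=np.cos(np.pi/6)*Z+.5*f; LX=-f*np.cos(np.pi/6)+.5*Z; LY=np.cross(LZ,LX)
E
python3 - <<'E'
from h import *
np.set_printoptions(precision=2,suppress=True)
T=np.load('top0.npy');S=np.load('scene0.npy')
cs={}
for n,im,b in(('top',T,(308,180,348,228)),('scene',S,(294,170,334,202))):
    x0,y0,x1,y1=b; s=6
    c=cv2.resize(im[y0:y1,x0:x1],None,fx=s,fy=s,interpolation=cv2.INTER_CUBIC).astype(int)
    d=cv2.GaussianBlur((c[:,:,0]-c[:,:,1]+0).astype(np.float32),(0,0),4); g=c.mean(2)
    print(n,'panel/ring R-G,mean:',[(round(float(d[int(q*d.shape[0]),int(p*d.shape[1])]),1),round(float(g[int(q*d.shape[0]),int(p*d.shape[1])]))) for p,q in((.05,.9),(.5,.25),(.5,.75),(.9,.95),(.3,.6),(.95,.1))])
    if n=='top': m=(d>0).astype(np.uint8)
    else: m=((cv2.GaussianBlur(g.astype(np.float32),(0,0),2)<168)|(d>12)).astype(np.uint8)
    m=cv2.morphologyEx(m,cv2.MORPH_OPEN,np.ones((25,25) if n=='top' else (17,17),np.uint8))
    ct=cv2.convexHull(max(cv2.findContours(m,0,cv2.CHAIN_APPROX_NONE)[0],key=cv2.contourArea))
    e=cv2.fitEllipse(ct); cs[n]=(np.array(e[0])+.5)/s-.5+[x0,y0]; print(n,cs[n],np.array(e[1])/s,e[2])
    v=cv2.cvtColor(np.clip(c,0,255).astype(np.uint8),cv2.COLOR_RGB2BGR); cv2.ellipse(v,e,(0,0,255),1); cv2.imwrite(f'pics/e_{n}.png',v)
p,gap=tri(cs['scene'],cs['top']); print('ring centre',p,gap)
th=np.linspace(0,2*np.pi,60)[:,None]
vv=[]
for n,im in(('top',T),('scene',S)):
    v=np.clip(im[:,:,::-1]*(1.8 if n=='top' else 1.2),0,255).astype(np.uint8)
    c0=np.round(proj(n,p)[0]).astype(int); v=cv2.resize(v[c0[1]-30:c0[1]+30,c0[0]-30:c0[0]+30],None,fx=6,fy=6,interpolation=cv2.INTER_CUBIC)
    for R in(42,17):
        q=proj(n,p+R*(np.cos(th)*LX+np.sin(th)*LY)); q=(q-c0+30+.5)*6
        cv2.polylines(v,[q.astype(np.int32)],True,(0,0,255),1)
    q=proj(n,[p+45*LX,p+60*LX,p+45*(LX*.4976-LY*.8674),p+60*(LX*.4976-LY*.8674)]);q=((q-c0+30+.5)*6).astype(int)
    for i in(0,2): cv2.line(v,tuple(map(int,q[i])),tuple(map(int,q[i+1])),(0,255,0),1)
    vv.append(v)
# block
h=cv2.cvtColor(T,cv2.COLOR_RGB2HSV)
C=np.array([482.7,-356.1,55]);ux=np.array([.918,-.397,0]);uy=np.array([.397,.918,0])
for n,im in(('top',T),('scene',S)):
    c0=np.round(proj(n,C)[0]).astype(int)
    v=np.clip(im[:,:,::-1]*(2. if n=='top' else 1.2),0,255).astype(np.uint8); v=cv2.resize(v[c0[1]-35:c0[1]+25,c0[0]-30:c0[0]+30],None,fx=6,fy=6,interpolation=cv2.INTER_CUBIC)
    for w,d,z in((35,35,0),(23,7,66)):
        q=proj(n,[C+sx*w*ux+sy*d*uy+z*Z for sx,sy in((1,1),(1,-1),(-1,-1),(-1,1))]); q=(q-c0+[30,35]+.5)*6
        cv2.polylines(v,[q.astype(np.int32)],True,(255,0,255),1)
    vv.append(v)
cv2.imwrite('pics/c2.png',cv2.resize(np.vstack([np.hstack(vv[:2]),np.hstack(vv[2:])]),(600,600)))
E
```

```text
top panel/ring R-G,mean: [(-2.3, 108), (4.9, 91), (5.2, 90), (-1.7, 112), (4.4, 93), (-1.6, 108)]
top [327.85 204.12] [32.23 37.68] 160.53421020507812
scene panel/ring R-G,mean: [(-0.2, 87), (1.1, 153), (-0.3, 77), (-9.3, 169), (1.2, 129), (-3.6, 164)]
scene [313.04 186.31] [26.06 49.15] 53.90262222290039
ring centre [572.57 -27.33 107.44] 0.7697499685323295
```

View pics/c2.png

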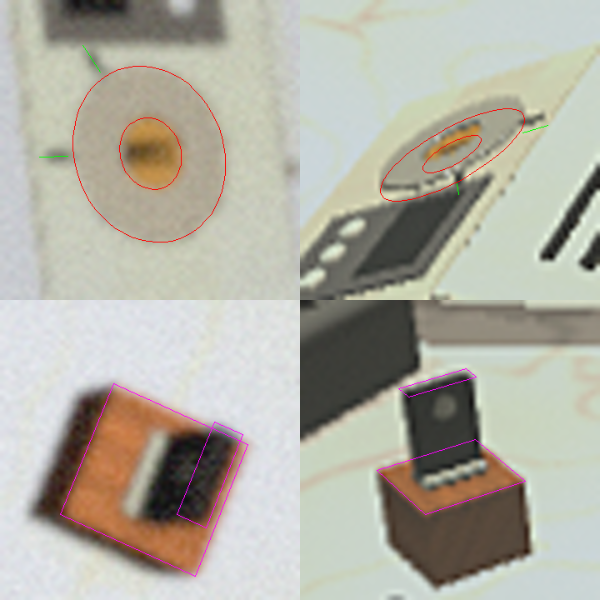

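The block and key overlay fits both views. The lock fits in top but sits about 2 px low in scene, so I'll refine it with the scene brass centre.

Run:
```python
from h import *
np.set_printoptions(precision=2,suppress=True)
T=np.load('top0.npy');S=np.load('scene0.npy')
for s in((313,184.2),(312.7,184.6),(313,184.8)):print(tri(s,(327.9,204.1)))
p,_=tri((312.9,184.4),(327.9,204.1)); print(p)
th=np.linspace(0,2*np.pi,60)[:,None]; vv=[]
for n,im in(('top',T),('scene',S)):
    v=np.clip(im[:,:,::-1]*(1.8 if n=='top' else 1.2),0,255).astype(np.uint8)
    c0=np.round(proj(n,p)[0]).astype(int); v=cv2.resize(v[c0[1]-25:c0[1]+25,c0[0]-25:c0[0]+25],None,fx=8,fy=8,interpolation=cv2.INTER_CUBIC)
    for R in(42,17):
        q=proj(n,p+R*(np.cos(th)*LX+np.sin(th)*LY)); q=(q-c0+25+.5)*8
        cv2.polylines(v,[q.astype(np.int32)],True,(0,0,255),1)
    q=proj(n,[p+43*LX,p+55*LX,p+43*(LX*.4976-LY*.8674),p+55*(LX*.4976-LY*.8674)]);q=((q-c0+25+.5)*8).astype(int)
    for i in(0,2): cv2.line(v,tuple(map(int,q[i])),tuple(map(int,q[i+1])),(0,255,0),1)
    vv.append(v)
cv2.imwrite('pics/c3.png',np.hstack(vv))
o=r.get_obs(); R0=o['orientation']
ux=np.array([.918,-.397,0]);uy=np.array([.397,.918,0])
from scipy.spatial.transform import Rotation as Ro
Rg=np.c_[ux,-uy,-Z]; print('det',np.linalg.det(Rg),'turn to grasp',Ro.from_matrix(Rg@R0.T).as_rotvec(), 'tcp goal above',np.array([482.7,-356.1,200])-o['tool_pos'])
```

```text
(array([571.87, -27.5 , 113.46]), np.float64(0.23330075171998824))
(array([572.2 , -27.83, 112.26]), np.float64(0.4252031171491171))
(array([572.08, -27.48, 111.75]), np.float64(0.3947956308687692))
[572.01 -27.61 112.87]
det 1.0003330000000001 turn to grasp [-0.   -0.   -0.79] tcp goal above [238.27 245.58 -30.38]
```

View pics/c3.png

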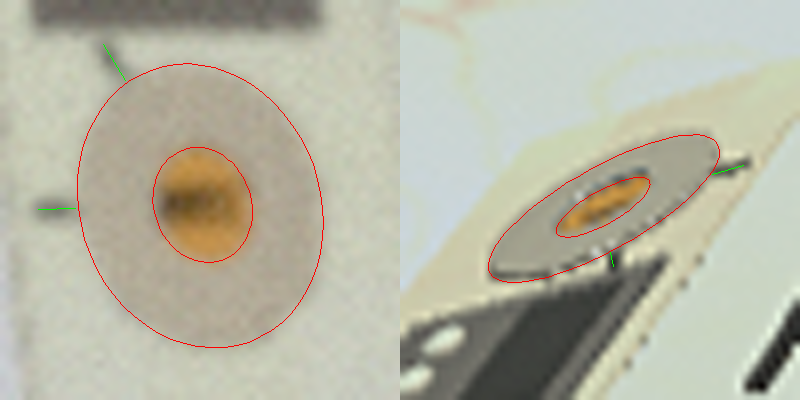

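Call:
play_rows:
  targets:
    - [[40,40,0],[0,0,-0.13]]
    - [[80,80,0],[0,0,-0.26]]
    - [[120,120,0],[0,0,-0.4]]
    - [[160,170,0],[0,0,-0.53]]
    - [[200,210,0],[0,0,-0.66]]
    - [[238,246,0],[0,0,-0.797]]
    - [[238,246,0],[0,0,-0.797]]
    - [[238,246,0],[0,0,-0.797]]
  grip: 1

```text
clock: 1.1
tool_pos: [481.9, -356.6, 230.9]
orientation: [[0.917, -0.399, -0.002], [-0.399, -0.917, -0.0], [-0.001, 0.001, -1.0]]
ft_force: [0.1, 0.0, -0.7]
grip_width: 1.0
```

The lock overlay now fits both views, with the mouth at about (572, -27.6, 113). Descending to the key.

Call:
play_rows:
  targets:
    - [[1,0,-30],[0,0,0]]
    - [[1,0,-60],[0,0,0]]
    - [[1,0,-90],[0,0,0]]
    - [[1,0,-115],[0,0,0]]
    - [[1,0,-140],[0,0,0]]
    - [[1,0,-162],[0,0,0]]
    - [[1,0,-162],[0,0,0]]
    - [[1,0,-162],[0,0,0]]

```text
clock: 2.1
tool_pos: [483.3, -357.7, 70.2]
orientation: [[0.916, -0.401, 0.001], [-0.401, -0.916, -0.001], [0.001, 0.001, -1.0]]
ft_force: [0.7, -0.0, -0.2]
grip_width: 1.003
```

Call:
play_rows:
  targets:
    - [[0,0,0],[0,0,0]]
    - [[0,0,0],[0,0,0]]
    - [[0,0,0],[0,0,0]]
    - [[0,0,0],[0,0,0]]
    - [[0,0,0],[0,0,0]]
    - [[0,0,0],[0,0,0]]
    - [[0,0,0],[0,0,0]]
    - [[0,0,0],[0,0,0]]
  grip: 0
  grip_force: 50

```text
clock: 3.1
tool_pos: [483.8, -356.3, 69.6]
orientation: [[0.917, -0.4, 0.0], [-0.4, -0.917, -0.0], [0.0, 0.0, -1.0]]
ft_force: [-0.1, -0.0, 2.7]
grip_width: 0.16
```

Call:
play_rows:
  targets:
    - [[0,0,8],[0,0,0]]
    - [[0,0,20],[0,0,0]]
    - [[0,0,50],[0,0,0]]
    - [[0,0,90],[0,0,0]]
    - [[0,0,130],[0,0,0]]
    - [[0,0,170],[0,0,0]]
    - [[0,0,190],[0,0,0]]
    - [[0,0,190],[0,0,0]]
    - [[0,0,190],[0,0,0]]
  grip_force: 90

```text
clock: 4.22
tool_pos: [482.9, -355.8, 258.3]
orientation: [[0.917, -0.4, -0.002], [-0.4, -0.917, 0.001], [-0.002, -0.0, -1.0]]
ft_force: [0.4, 0.7, -0.5]
grip_width: 0.156
```

```bash
cat >> h.py <<'E'
from scipy.spatial.transform import Rotation as Ro
M=np.array([572.,-27.6,113.]); TIP=56.6
# home: key x=LX ; tool x=key x, tool y=-key y, tool z=-LZ
RH=np.c_[LX,-LY,-LZ]
def goal(depth,turn=0.,lat=(0,0)):   # depth: tip below mouth (neg = out); turn clockwise
    tip=M-LZ*depth+LX*lat[0]+LY*lat[1]
    return tip+LZ*TIP, Ro.from_rotvec(-turn*LZ).as_matrix()@RH
def delta(g,cp=None,cR=None):
    o=r.get_obs(); cp=o['tool_pos'] if cp is None else cp; cR=o['orientation'] if cR is None else cR
    return np.round(g[0]-cp,1),np.round(Ro.from_matrix(g[1]@np.array(cR).T).as_rotvec(),3)
E
python3 - <<'E'
from h import *
np.set_printoptions(precision=3,suppress=True)
vv=[]
o=r.get_obs();R=o['orientation'];t=o['tool_pos'];print(t,o['qpos'],o['ft_force'])
for n in('scene','top'):
    im=r.capture(n)
    tip=t+TIP*R[:,2]; c0=np.round(proj(n,tip)[0]).astype(int)
    v=np.clip(im[:,:,::-1]*(2. if n=='top' else 1.3),0,255).astype(np.uint8); v=cv2.resize(v[c0[1]-40:c0[1]+10,c0[0]-25:c0[0]+25],None,fx=8,fy=8,interpolation=cv2.INTER_CUBIC)
    for a,b,z in((11,3.5,TIP),(23,7,TIP-48),(22,11,TIP-42)):
        q=proj(n,[t+R@[sx*a,sy*b,z] for sx,sy in((1,1),(1,-1),(-1,-1),(-1,1))]); q=(q-c0+[25,40]+.5)*8
        cv2.polylines(v,[q.astype(np.int32)],True,(0,0,255),1)
    vv.append(v)
cv2.imwrite('pics/c4.png',np.hstack(vv))
print(delta(goal(-60)),R)
E
```

```text
[ 482.913 -355.824  258.254] [ 30.789  16.683   1.891  93.118  -0.566  70.323 -80.768] [ 0.386  0.703 -0.474]
(array([ 97.4, 270.4, -43.8]), array([ 0.386, -0.507,  2.066])) [[ 0.917 -0.4   -0.002]
 [-0.4   -0.917  0.001]
 [-0.002 -0.    -1.   ]]
```

View pics/c4.png

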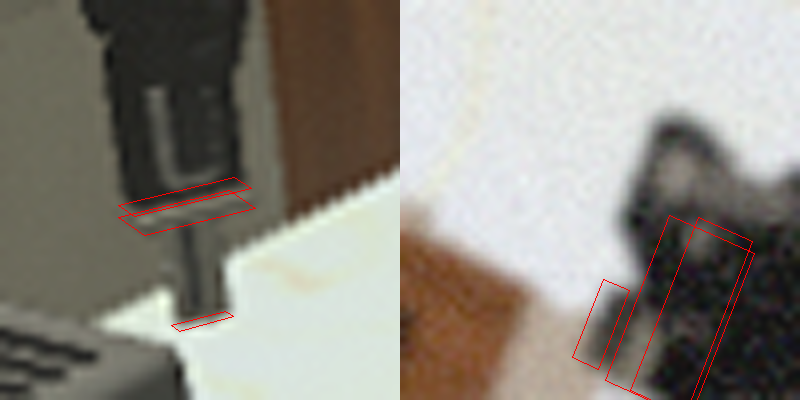

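The key is held straight and the tip is within about 1 px of prediction in both views. Next I'll carry it to 100 mm out along the lock axis while turning.

Call:
play_rows:
  targets:
    - [[8,21,0],[0.032,-0.042,0.172]]
    - [[17,42,0],[0.064,-0.085,0.344]]
    - [[25,63,0],[0.097,-0.127,0.517]]
    - [[33,84,0],[0.129,-0.169,0.689]]
    - [[42,104,0],[0.161,-0.211,0.861]]
    - [[50,125,0],[0.193,-0.254,1.033]]
    - [[58,146,0],[0.225,-0.296,1.205]]
    - [[67,167,0],[0.257,-0.338,1.377]]
    - [[75,188,0],[0.29,-0.38,1.55]]
    - [[83,209,0],[0.322,-0.423,1.722]]
    - [[92,230,-4],[0.354,-0.465,1.894]]
    - [[100,250.6,-9],[0.386,-0.507,2.066]]

```text
clock: 5.82
tool_pos: [583.4, -105.6, 249.0]
orientation: [[-0.126, 0.989, -0.073], [0.855, 0.146, 0.498], [0.503, 0.0, -0.864]]
ft_force: [0.1, 0.4, -0.8]
grip_width: 0.15
```

Call:
play_rows:
  targets:
    - [[0,0,0],[0,0,0]]
    - [[0,0,0],[0,0,0]]
    - [[0,0,0],[0,0,0]]

```text
clock: 6.2
tool_pos: [583.2, -107.1, 250.4]
orientation: [[-0.119, 0.99, -0.07], [0.857, 0.138, 0.496], [0.501, -0.001, -0.865]]
ft_force: [-0.2, 0.0, -1.1]
grip_width: 0.154
```

Run:
```python
from h import *
np.set_printoptions(precision=3,suppress=True)
o=r.get_obs();print(o['tool_pos'],o['qpos'],o['ft_force'],o['grip_width'])
print(delta(goal(-100)),delta(goal(-6)))
```

```text
[ 583.186 -107.091  250.414] [ 38.578  27.146 -25.306  86.804 -16.528  80.858  26.955] [-0.163  0.036 -1.06 ] 0.1536106874207215
(array([-0.1,  2. , -1.8]), array([-0.001, -0.001,  0.003])) (array([ -6.7,  48.5, -83.2]), array([-0.001, -0.001,  0.003]))
```

Call:
play_rows:
  targets:
    - [[-1,8,-14],[0,0,0]]
    - [[-3,18,-31],[0,0,0]]
    - [[-4,28,-49],[0,0,0]]
    - [[-5.5,37,-65],[0,0,0]]
    - [[-6.5,43,-76],[0,0,0]]
    - [[-7,46,-81.4],[0,0,0]]
    - [[-7,46,-81.4],[0,0,0]]
    - [[-7,46,-81.4],[0,0,0]]

```text
clock: 7.2
tool_pos: [577.1, -60.2, 169.4]
orientation: [[-0.122, 0.99, -0.07], [0.856, 0.141, 0.497], [0.502, 0.001, -0.865]]
ft_force: [0.3, -0.1, -1.2]
grip_width: 0.151
```

Run:
```python
from h import *
np.set_printoptions(precision=3,suppress=True)
vv=[]
o=r.get_obs();R=o['orientation'];t=o['tool_pos'];print(t,o['ft_force'],delta(goal(-8)))
th=np.linspace(0,2*np.pi,60)[:,None]
for n in('scene','top'):
    im=r.capture(n); c0=np.round(proj(n,M)[0]).astype(int)
    v=np.clip(im[:,:,::-1]*(2. if n=='top' else 1.3),0,255).astype(np.uint8); v=cv2.resize(v[c0[1]-32:c0[1]+18,c0[0]-25:c0[0]+25],None,fx=8,fy=8,interpolation=cv2.INTER_CUBIC)
    for P_ in([t+R@[sx*11,sy*3.5,TIP] for sx,sy in((1,1),(1,-1),(-1,-1),(-1,1))],[t+R@[sx*22,sy*11,TIP-42] for sx,sy in((1,1),(1,-1),(-1,-1),(-1,1))],M+17*(np.cos(th)*LX+np.sin(th)*LY),M+42*(np.cos(th)*LX+np.sin(th)*LY)):
        q=(proj(n,P_)-c0+[25,32]+.5)*8; cv2.polylines(v,[q.astype(np.int32)],True,(0,0,255),1)
    vv.append(v)
cv2.imwrite('pics/c5.png',np.hstack(vv))
```

```text
[577.123 -60.184 169.401] [ 0.276 -0.071 -1.249] (array([-0.5,  0.6, -0.5]), array([-0.002,  0.001,  0.001]))
```

View pics/c5.png

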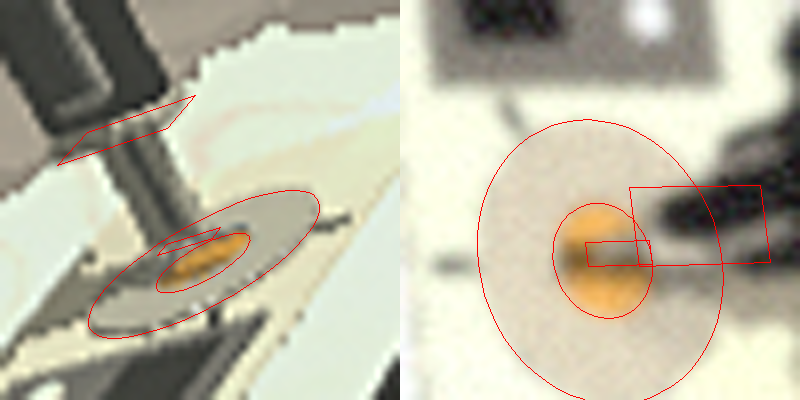

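The tip sits over the slot as predicted in both views: scene (188,240) and top (615,255) in the crop. Inserting slowly.

Call:
play_rows:
  targets:
    - [[-0.5,2,-3],[0,0,0]]
    - [[-0.6,3,-5],[0,0,0]]
    - [[-0.8,4,-7],[0,0,0]]
    - [[-0.9,5,-8.7],[0,0,0]]
    - [[-1.1,6,-10.4],[0,0,0]]
    - [[-1.2,7,-12],[0,0,0]]
    - [[-1.3,8,-14],[0,0,0]]
    - [[-1.3,8,-14],[0,0,0]]

```text
clock: 8.3
tool_pos: [575.2, -51.5, 154.8]
orientation: [[-0.122, 0.99, -0.071], [0.856, 0.142, 0.497], [0.502, -0.0, -0.865]]
ft_force: [0.4, 0.0, -0.7]
grip_width: 0.15
```

Call:
play_rows:
  targets:
    - [[-0.2,1.5,-2.6],[0,0,0]]
    - [[-0.4,3,-5.2],[0,0,0]]
    - [[-0.6,4.5,-7.8],[0,0,0]]
    - [[-0.8,6,-10.4],[0,0,0]]
    - [[-1,7.4,-13],[0,0,0]]
    - [[-1.2,8.9,-15.6],[0,0,0]]
    - [[-1.4,9.9,-17.3],[0,0,0]]
    - [[-1.4,9.9,-17.3],[0,0,0]]

```text
clock: 9.3
tool_pos: [573.8, -41.6, 137.5]
orientation: [[-0.122, 0.99, -0.071], [0.856, 0.141, 0.497], [0.502, -0.0, -0.865]]
ft_force: [-0.1, 0.1, -1.2]
grip_width: 0.155
```

Run:
```python
from h import *
o=r.get_obs();t=o['tool_pos']+TIP*o['orientation'][:,2]; d=t-M
print('tip in lock frame',d@LX,d@LY,-d@LZ,'F',o['ft_force']@LX,o['ft_force']@LY,o['ft_force']@LZ,o['wrist_torque'])
```

```text
tip in lock frame 0.14703392031084483 0.19335212186841758 28.28930557349289 F -0.4667707648970043 0.07388951017246238 -1.1310080909250608 [-0.63180214 -0.05807768  0.04413294]
```

Free at 28 mm depth. Now the remaining 14 mm or so, down to contact.

Call:
play_rows:
  targets:
    - [[-0.2,1.5,-2.6],[0,0,0]]
    - [[-0.4,3,-5.2],[0,0,0]]
    - [[-0.6,4.5,-7.8],[0,0,0]]
    - [[-0.7,5.2,-9.1],[0,0,0]]
    - [[-0.8,5.9,-10.4],[0,0,0]]
    - [[-0.9,6.4,-11.3],[0,0,0]]
    - [[-0.9,6.4,-11.3],[0,0,0]]
    - [[-0.9,6.4,-11.3],[0,0,0]]

```text
clock: 10.3
tool_pos: [573.2, -35.8, 127.3]
orientation: [[-0.122, 0.99, -0.07], [0.856, 0.141, 0.497], [0.502, 0.0, -0.865]]
ft_force: [-1.6, -1.3, 4.6]
grip_width: 0.15
```

Call:
play_rows:
  targets:
    - [[-0.1,0.5,-0.9],[0,0,0]]
    - [[-0.1,0.7,-1.3],[0,0,0]]
    - [[-0.1,0.7,-1.3],[0,0,0]]

```text
clock: 10.68
tool_pos: [573.2, -35.8, 127.2]
orientation: [[-0.122, 0.99, -0.07], [0.856, 0.141, 0.497], [0.502, 0.001, -0.865]]
ft_force: [-4.5, -4.2, 11.8]
grip_width: 0.151
```

Run:
```python
from h import *
o=r.get_obs();t=o['tool_pos']+TIP*o['orientation'][:,2]; d=t-M
print('tip in lock frame',d@LX,d@LY,-d@LZ,'F',o['ft_force']@LX,o['ft_force']@LY,o['ft_force']@LZ,o['wrist_torque'])
```

```text
tip in lock frame 0.07570362306144318 -0.06473123886336733 40.16391603414501 F 2.843506596693416 5.055571957750565 11.97840859361219 [-0.1826411   0.9536076   0.54970817]
```

Contact at about 40 mm with 12 N of axial force, so the shoulder is seated within calibration error. Turning clockwise in two halves.

Call:
play_rows:
  targets:
    - [[0,0,0],[-0.006,0.04,-0.07]]
    - [[0,0,0],[-0.011,0.079,-0.139]]
    - [[0,0,0],[-0.017,0.119,-0.208]]
    - [[0,0,0],[-0.023,0.158,-0.277]]
    - [[0,0,0],[-0.028,0.198,-0.346]]
    - [[0,0,0],[-0.034,0.238,-0.416]]
    - [[0,0,0],[-0.04,0.277,-0.485]]
    - [[0,0,0],[-0.043,0.297,-0.52]]
    - [[0,0,0],[-0.043,0.297,-0.52]]

```text
clock: 11.8
tool_pos: [572.6, -35.8, 127.3]
orientation: [[0.458, 0.886, -0.07], [0.787, -0.368, 0.496], [0.414, -0.282, -0.865]]
ft_force: [-4.4, -5.8, 12.4]
grip_width: 0.151
```

```bash
cat >> h.py <<'E'
def st():
    o=r.get_obs();R=o['orientation'];d=o['tool_pos']+TIP*R[:,2]-M;F=o['ft_force'];W=o['wrist_torque'];L=np.c_[LX,LY,LZ]
    rv=Ro.from_matrix(R@RH.T).as_rotvec()@L
    print('tip lock xyz',(d@L).round(1),'turn',rv.round(3),'F',(F@L).round(1),'W',(W@L).round(2),'q',np.round(o['qpos'],0),'t',o['clock'],'g',round(o['grip_width'],3))
E
python3 -c "from h import *;st()"
```

```text
tip lock xyz [  0.1   0.5 -40.2] turn [-0.001 -0.002 -0.601] F [ 1.7  5.2 13.3] W [ 1.47 -0.1   0.01] q [ 29.  30. -19.  99. -21.  65.  -4.] t 11.8 g 0.151
```

Smooth with low forces. Continuing to the stop: 0.57 more, 1.17 in all.

Call:
play_rows:
  targets:
    - [[0,0,0],[-0.006,0.04,-0.07]]
    - [[0,0,0],[-0.011,0.079,-0.139]]
    - [[0,0,0],[-0.017,0.119,-0.208]]
    - [[0,0,0],[-0.023,0.158,-0.277]]
    - [[0,0,0],[-0.028,0.198,-0.346]]
    - [[0,0,0],[-0.034,0.238,-0.416]]
    - [[0,0,0],[-0.038,0.262,-0.459]]
    - [[0,0,0],[-0.041,0.282,-0.494]]
    - [[0,0,0],[-0.041,0.282,-0.494]]

```text
clock: 12.92
tool_pos: [572.2, -35.5, 127.4]
orientation: [[0.864, 0.498, -0.07], [0.464, -0.734, 0.495], [0.195, -0.461, -0.866]]
ft_force: [-5.2, -5.0, 12.8]
grip_width: 0.152
```

```bash
python3 -c "from h import *;st()"
```

```text
tip lock xyz [  0.4   0.9 -40.2] turn [-1.000e-03 -1.000e-03 -1.171e+00] F [ 2.8  5.9 13.2] W [ 1.58 -0.32  0.02] q [ 24.  29. -12.  99. -24.  66. -33.] t 12.925 g 0.152
```

Call:
play_rows:
  targets:
    - [[0,0,0],[-0.002,0.017,-0.03]]
    - [[0,0,0],[-0.004,0.03,-0.052]]
    - [[0,0,0],[-0.004,0.03,-0.052]]

```text
clock: 13.3
tool_pos: [572.1, -35.6, 127.4]
orientation: [[0.891, 0.449, -0.071], [0.422, -0.76, 0.495], [0.168, -0.471, -0.866]]
ft_force: [-6.3, -5.0, 13.7]
grip_width: 0.155
```

Run:
```python
from h import *
st(); vv=[]
o=r.get_obs();R=o['orientation'];t=o['tool_pos']
for n in('scene','top'):
    im=r.capture(n); c0=np.round(proj(n,M)[0]).astype(int)
    v=np.clip(im[:,:,::-1]*(2. if n=='top' else 1.4),0,255).astype(np.uint8); vv.append(cv2.resize(v[c0[1]-32:c0[1]+18,c0[0]-25:c0[0]+25],None,fx=8,fy=8,interpolation=cv2.INTER_CUBIC))
cv2.imwrite('pics/c6.png',np.hstack(vv))
```

```text
tip lock xyz [  0.3   1.  -40.2] turn [-0.     0.    -1.228] F [ 3.4  6.9 13.9] W [ 1.57 -0.26  0.88] q [ 23.  29. -11.  99. -25.  66. -36.] t 13.3 g 0.155
```

View pics/c6.png

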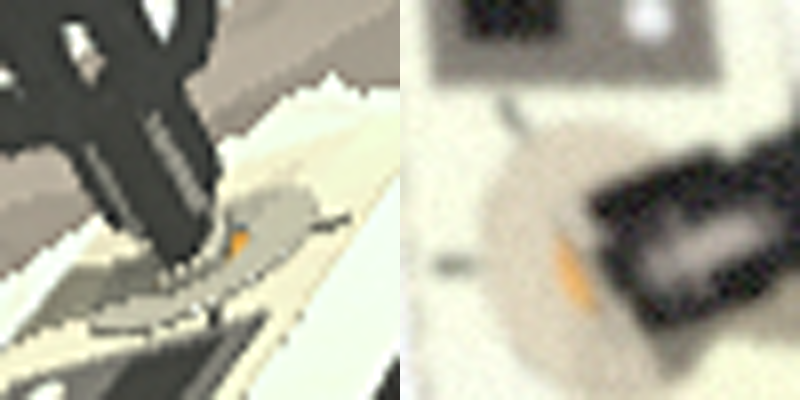

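Torque of 0.88 N·m shows the stop, and the picture shows the shoulder flat on the ring and turned to the stop tick. Turning back.

Call:
play_rows:
  targets:
    - [[0,0,0],[0.006,-0.04,0.07]]
    - [[0,0,0],[0.011,-0.079,0.139]]
    - [[0,0,0],[0.017,-0.119,0.208]]
    - [[0,0,0],[0.023,-0.158,0.277]]
    - [[0,0,0],[0.028,-0.198,0.346]]
    - [[0,0,0],[0.034,-0.238,0.416]]
    - [[0,0,0],[0.04,-0.277,0.485]]
    - [[0,0,0],[0.045,-0.317,0.554]]
    - [[0,0,0],[0.05,-0.347,0.606]]
    - [[0,0,0],[0.05,-0.347,0.606]]

```text
clock: 14.65
tool_pos: [572.3, -35.4, 127.5]
orientation: [[0.395, 0.916, -0.07], [0.81, -0.311, 0.497], [0.434, -0.254, -0.865]]
ft_force: [-4.5, -4.5, 13.5]
grip_width: 0.152
```

Call:
play_rows:
  targets:
    - [[0,0,0],[0.006,-0.04,0.07]]
    - [[0,0,0],[0.011,-0.079,0.139]]
    - [[0,0,0],[0.017,-0.119,0.208]]
    - [[0,0,0],[0.023,-0.158,0.277]]
    - [[0,0,0],[0.028,-0.198,0.346]]
    - [[0,0,0],[0.034,-0.238,0.416]]
    - [[0,0,0],[0.04,-0.277,0.485]]
    - [[0,0,0],[0.044,-0.307,0.537]]
    - [[0,0,0],[0.045,-0.314,0.55]]
    - [[0,0,0],[0.047,-0.326,0.571]]
    - [[0,0,0],[0.047,-0.326,0.571]]

```text
clock: 16.02
tool_pos: [572.6, -35.8, 127.3]
orientation: [[-0.247, 0.966, -0.072], [0.831, 0.249, 0.497], [0.499, 0.064, -0.865]]
ft_force: [-5.5, -5.1, 13.0]
grip_width: 0.15
```

```bash
python3 -c "from h import *;st()"
```

```text
tip lock xyz [  0.2   0.6 -40.1] turn [ 0.    -0.003  0.127] F [ 2.8  6.1 13.4] W [ 1.44 -0.03 -0.11] q [ 36.  31. -28.  98. -16.  64.  34.] t 16.025 g 0.15
```

Call:
play_rows:
  targets:
    - [[0,0,0],[0.002,-0.015,0.026]]
    - [[0,0,0],[0.004,-0.025,0.043]]
    - [[0,0,0],[0.004,-0.025,0.043]]

```text
clock: 16.4
tool_pos: [572.6, -35.8, 127.3]
orientation: [[-0.293, 0.954, -0.071], [0.818, 0.288, 0.499], [0.496, 0.088, -0.864]]
ft_force: [-5.5, -5.7, 14.2]
grip_width: 0.147
```

```bash
python3 -c "from h import *;st()"
```

```text
tip lock xyz [  0.3   0.6 -40.1] turn [-0.001 -0.004  0.175] F [ 2.9  6.2 14.7] W [ 1.44 -0.07 -0.86] q [ 36.  31. -29.  98. -16.  64.  36.] t 16.4 g 0.147
```

Home stop reached (-0.86 N·m). I'll ease back into the play, then draw out along the axis.

Call:
play_rows:
  targets:
    - [[0,0,0],[-0.004,0.03,-0.052]]
    - [[0,0,0],[-0.009,0.06,-0.105]]
    - [[0,0,0],[-0.009,0.06,-0.105]]
    - [[0.3,-2,3.5],[-0.009,0.06,-0.105]]
    - [[0.6,-4,7],[-0.009,0.06,-0.105]]
    - [[0.9,-6,10.5],[-0.009,0.06,-0.105]]
    - [[1.1,-8,14],[-0.009,0.06,-0.105]]
    - [[1.4,-10,17.5],[-0.009,0.06,-0.105]]
    - [[1.4,-10,17.5],[-0.009,0.06,-0.105]]

```text
clock: 17.52
tool_pos: [574.5, -44.9, 142.8]
orientation: [[-0.178, 0.981, -0.07], [0.847, 0.189, 0.497], [0.501, 0.03, -0.865]]
ft_force: [0.1, 0.2, -1.8]
grip_width: 0.154
```

```bash
python3 -c "from h import *;st()"
```

```text
tip lock xyz [ -0.1  -0.1 -22.1] turn [-0.001 -0.003  0.057] F [-0.7 -0.1 -1.6] W [ 0.04  0.66 -0.02] q [ 36.  30. -27.  97. -16.  66.  30.] t 17.525 g 0.154
```

Call:
play_rows:
  targets:
    - [[0.4,-3,5.2],[0,0,0]]
    - [[0.9,-6,10.5],[0,0,0]]
    - [[1.4,-10,17.5],[0,0,0]]
    - [[2,-14,24.5],[0,0,0]]
    - [[2.9,-20,35],[0,0,0]]
    - [[4,-28,49],[0,0,0]]
    - [[5.4,-38,66.5],[0,0,0]]
    - [[7,-49,86],[0,0,0]]
    - [[7,-49,100],[0,0,0]]
    - [[7,-49,100],[0,0,0]]

```text
clock: 18.77
tool_pos: [582.0, -93.3, 244.0]
orientation: [[-0.18, 0.981, -0.068], [0.847, 0.19, 0.497], [0.501, 0.032, -0.865]]
ft_force: [-1.1, 0.5, -1.7]
grip_width: 0.154
```

Run:
```python
from h import *
st(); vv=[]
o=r.get_obs();R=o['orientation'];t=o['tool_pos']; print(t)
for n in('scene','top'):
    im=r.capture(n); np.save(n+'1.npy',im); v=np.clip(im[:,:,::-1]*(2. if n=='top' else 1.4),0,255).astype(np.uint8)
    x,y=(290,165) if n=='top' else (255,130); v=v[y:y+75,x:x+75]; vv.append(cv2.resize(v,None,fx=5.34,fy=5.34,interpolation=cv2.INTER_CUBIC))
cv2.imwrite('pics/c7.png',np.hstack(vv))
# tray by line edges in top
T=np.load('top0.npy'); g=cv2.cvtColor(T,cv2.COLOR_RGB2GRAY)[205:310,140:230]; g=cv2.resize(cv2.normalize(g,None,0,255,32),None,fx=3,fy=3,interpolation=cv2.INTER_CUBIC)
for l in cv2.createLineSegmentDetector().detect(g)[0].reshape(-1,4):
    l=(l+.5)/3-.5+[140,205,140,205]
    if np.hypot(l[2]-l[0],l[3]-l[1])>35: a=onz('top',[l[:2],l[2:]],25); d=a[1]-a[0]; print(l.round(1),a[:,:2].round(1).ravel(),np.degrees(np.arctan2(d[1],d[0])).round(1))
```

```text
tip lock xyz [ 8.  -0.7 90.1] turn [-0.003 -0.002  0.058] F [-0.3  1.1 -1.8] W [-0.03  0.63  0.01] q [ 39.  27. -26.  88. -17.  79.  30.] t 18.775 g 0.154
[582.00971261 -93.33566484 244.02167823]
[150.6 297.5 153.2 220.8] [339.7 403.5 530.1 414.8] 3.4
[216.6 217.8 216.1 297. ] [542.2 252.7 345.8 240.9] -176.6
[156.1 239.9 154.3 296.5] [481.9 402.9 342.3 394.6] -176.6
[212.  220.8 158.2 222.6] [534.3 264.1 525.9 401.5] 93.5
```

View pics/c7.png

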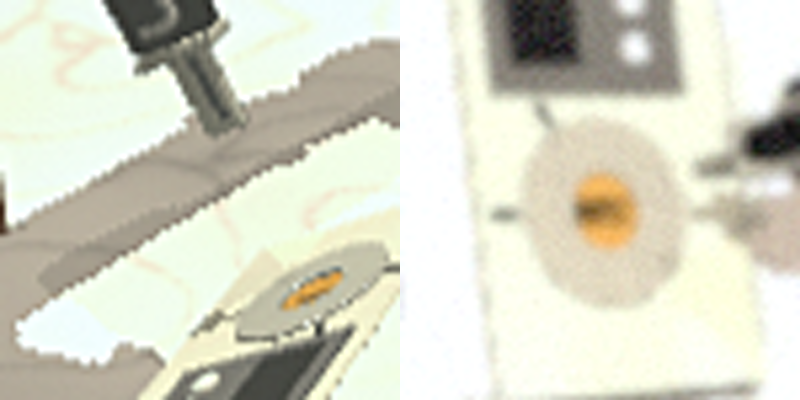

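The key is out and the slot is at home in both views. The tray centre is about (440, 328), with yaw near 3°. I'll carry the key over it keeping the lean, so that on release it topples flat between the open jaws.

Call:
play_rows:
  targets:
    - [[-5,15,20],[0,0,0]]
    - [[-15,50,40],[0,0,0]]
    - [[-30,95,40],[0,0,0]]
    - [[-44,140,40],[0,0,0]]
    - [[-58,185,40],[0,0,0]]
    - [[-72,230,40],[0,0,0]]
    - [[-86,275,40],[0,0,0]]
    - [[-100,320,40],[0,0,0]]
    - [[-114,365,40],[0,0,0]]
    - [[-127,407,40],[0,0,0]]
    - [[-138,444,40],[0,0,0]]
    - [[-138,444,40],[0,0,0]]

```text
clock: 20.38
tool_pos: [438.8, 355.0, 283.8]
orientation: [[-0.186, 0.98, -0.075], [0.844, 0.199, 0.498], [0.503, 0.029, -0.864]]
ft_force: [-0.2, -0.4, -0.5]
grip_width: 0.153
```

Call:
play_rows:
  targets:
    - [[0,0,-20],[0.06,0,0]]
    - [[0,0,-40],[0.12,0,0]]
    - [[0,0,-60],[0.18,0,0]]
    - [[0,0,-80],[0.24,0,0]]
    - [[0,0,-100],[0.3,0,0]]
    - [[0,0,-110],[0.3,0,0]]
    - [[0,0,-110],[0.3,0,0]]
    - [[0,0,-110],[0.3,0,0]]

```text
clock: 21.38
tool_pos: [443.8, 351.2, 173.9]
orientation: [[-0.181, 0.981, -0.069], [0.66, 0.173, 0.731], [0.729, 0.086, -0.679]]
ft_force: [-0.6, 0.6, -1.9]
grip_width: 0.156
```

Run:
```python
from h import *
o=r.get_obs();R=o['orientation'];t=o['tool_pos'];np.set_printoptions(precision=2,suppress=True)
print(t,R,o['qpos'],'tip',t+TIP*R[:,2],'low corner',min((t+R@[s*11,q*3.5,TIP])[2] for s in(1,-1) for q in(1,-1)))
```

```text
[443.83 351.21 173.9 ] [[-0.18  0.98 -0.07]
 [ 0.66  0.17  0.73]
 [ 0.73  0.09 -0.68]] [ 22.63  23.24 -47.96 119.28 -46.66  40.3   26.7 ] tip [439.9  392.57 135.47] low corner 127.14555911452186
```

Call:
play_rows:
  targets:
    - [[0,-8,-25],[0,0,0]]
    - [[0,-16,-50],[0,0,0]]
    - [[0,-20,-75],[0,0,0]]
    - [[0,-20,-95],[0,0,0]]
    - [[0,-20,-108],[0,0,0]]
    - [[0,-20,-114],[0,0,0]]
    - [[0,-20,-117],[0,0,0]]
    - [[0,-20,-117],[0,0,0]]
    - [[0,-20,-117],[0,0,0]]

```text
clock: 22.5
tool_pos: [443.6, 330.5, 56.0]
orientation: [[-0.179, 0.981, -0.07], [0.66, 0.173, 0.731], [0.729, 0.085, -0.679]]
ft_force: [0.1, -0.2, -0.9]
grip_width: 0.152
```

Run:
```python
from h import *
o=r.get_obs();R=o['orientation'];t=o['tool_pos'];np.set_printoptions(precision=2,suppress=True)
print(t,o['ft_force'],o['qpos'],'tip',t+TIP*R[:,2],'low corner',min((t+R@[s*11,q*3.5,TIP])[2] for s in(1,-1) for q in(1,-1)))
vv=[]
for n in('scene','top'):
    im=r.capture(n); v=np.clip(im[:,:,::-1]*(2. if n=='top' else 1.3),0,255).astype(np.uint8)
    x,y=(130,205) if n=='top' else (405,170); vv.append(cv2.resize(v[y:y+105,x:x+105],(400,400),interpolation=cv2.INTER_CUBIC))
cv2.imwrite('pics/c8.png',np.hstack(vv))
```

```text
[443.62 330.46  56.  ] [ 0.09 -0.24 -0.95] [ 22.8   37.46 -46.55 122.66 -46.5   28.41  38.28] tip [439.67 371.82  17.57] low corner 9.247127990708108
```

View pics/c8.png

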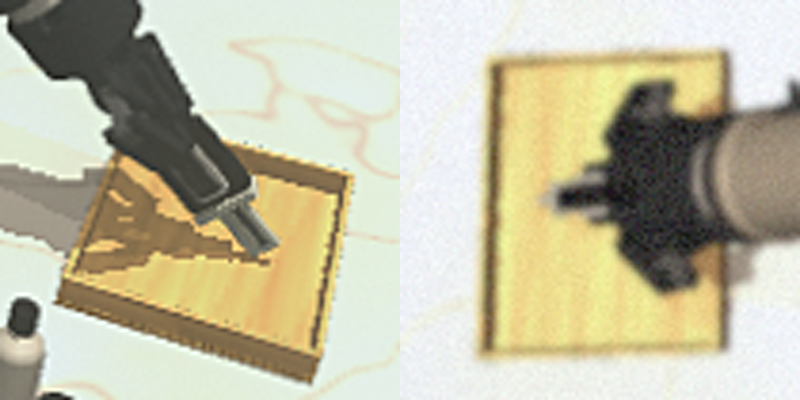

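The key is inside the tray with its tip about 4 mm above the floor. Releasing, letting it settle, then backing out along the tool axis.

Call:
play_rows:
  targets:
    - [[0,0,-3],[0,0,0]]
    - [[0,0,-3],[0,0,0]]
    - [[0,0,-3],[0,0,0]]
    - [[0,0,-3],[0,0,0]]
    - [[0,0,-3],[0,0,0]]
    - [[0,0,-3],[0,0,0]]
    - [[0,0,-3],[0,0,0]]
    - [[0,0,-3],[0,0,0]]
    - [[0,0,-3],[0,0,0]]
    - [[0,0,-3],[0,0,0]]
  grip: 1

```text
clock: 23.85
tool_pos: [443.4, 330.4, 52.6]
orientation: [[-0.179, 0.981, -0.07], [0.66, 0.173, 0.731], [0.729, 0.084, -0.679]]
ft_force: [-0.6, 0.3, -0.1]
grip_width: 0.995
```

Call:
play_rows:
  targets:
    - [[0.5,-5,6],[0,0,0]]
    - [[1,-12,14],[0,0,0]]
    - [[2,-22,26],[0,0,0]]
    - [[4,-35,42],[0,0,0]]
    - [[5,-50,62],[0,0,0]]
    - [[6,-65,90],[0,0,0]]
    - [[7,-80,120],[0,0,0]]
    - [[7,-100,150],[0,0,0]]
    - [[7,-120,190],[0,0,0]]
    - [[7,-130,220],[0,0,0]]
    - [[7,-130,220],[0,0,0]]
    - [[7,-130,220],[0,0,0]]

```text
clock: 25.35
tool_pos: [449.6, 200.2, 272.0]
orientation: [[-0.178, 0.981, -0.071], [0.661, 0.173, 0.73], [0.729, 0.083, -0.68]]
ft_force: [-0.7, 0.4, -0.7]
grip_width: 0.992
```

Run:
```python
from h import *
o=r.get_obs();print(o['tool_pos'],o['ft_force'],o['grip_width'],o['clock'])
vv=[]
for n in('scene','top'):
    im=r.capture(n); v=np.clip(im[:,:,::-1]*(2. if n=='top' else 1.3),0,255).astype(np.uint8)
    cv2.imwrite(f'pics/f_{n}.png',v)
    x,y=(130,205) if n=='top' else (405,170); vv.append(cv2.resize(v[y:y+105,x:x+105],(400,400),interpolation=cv2.INTER_CUBIC))
cv2.imwrite('pics/c9.png',np.hstack(vv))
cv2.imwrite('pics/c10.png',cv2.resize(np.hstack([cv2.imread('pics/f_scene.png'),cv2.imread('pics/f_top.png')]),(800,250),interpolation=cv2.INTER_AREA))
cv2.imwrite('pics/c9.png',np.vstack([cv2.imread('pics/c9.png'),cv2.imread('pics/c10.png')[:200]]))
```

```text
[449.63483188 200.2319255  272.0084929 ] [-0.6567021   0.37412554 -0.71524678] 0.9922273295381622 25.35
```

View pics/c9.png

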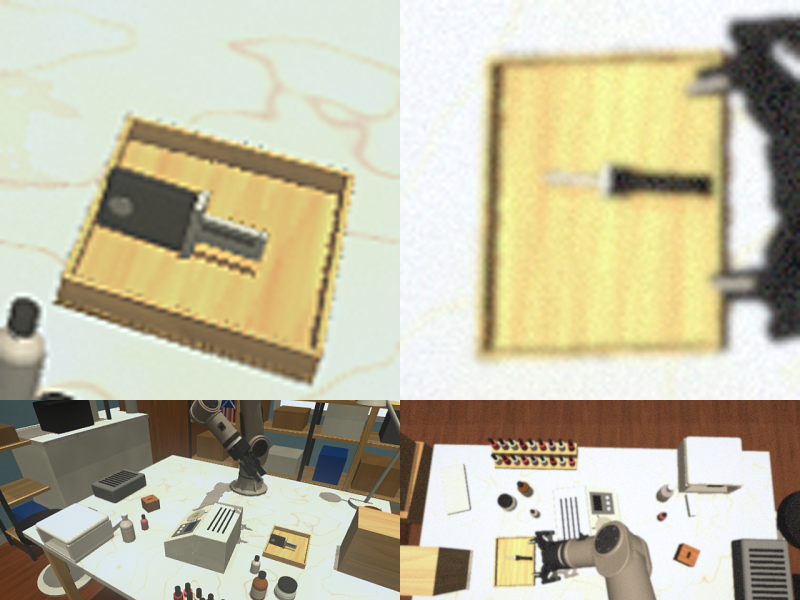

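The key lies on its edge inside the tray, with both ends low and the gripper clear. The other things stand where they were, so I'm handing in.

```bash
python3 -c "from cell import r; print(r.finish_job())"
```

```text
the job is handed in; nothing more can be done
None
```

The job is handed in, at about 25 s on the robot's clock. I took the key from the block, pushed it fully into the lock, turned it to the stop and back home, drew it out and let it topple into the tray.

- **Seating:** the key went in with no force until contact. That came at a measured depth of 40 mm against the nominal 42 mm, which is within calibration error. The picture at the stop shows the shoulder flat on the ring.
- **Turning:** the wrist felt both hard stops, at +0.88 N·m (1.23 rad on the tool) and -0.86 N·m (0.17 rad past home). After withdrawal the slot looked at home in both views.
- **Tray:** the key lies still on its narrow edge, not flat, inside the tray. I estimate the grip centre at about 28 mm above the table, which is under the 50 mm limit.
- **Surroundings:** the gripper is open and clear of everything. The other things on the table look unmoved in the last pictures; I judged this by eye and did not measure it.

No check failed; the 2 mm difference in seating depth was the only disagreement.

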